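# Fold the three-leaf splash guard away

### The arm

A 6-joint arm with a two-finger parallel gripper is mounted at the origin on a cart in front of the work surface, level with it; the furniture and walls round the work are solid. World frame = base frame: x ahead of the robot, y to its left, z up, the work surface at z = 0. Lengths are in m, angles in rad, forces in N, time in s.
With the tool pointing down it reaches from about 0.375 to 0.925 m from the base axis. Payload 5.7 kg.
Tool frame: the origin (TCP) lies between the finger pads; the fingertips stand 11 mm ahead of it and the grasp point (between the pads) lies 8 mm behind it; z points along the fingers, y is the direction in which the jaws open and shut (so a half turn about z gives the same grasp; the last joint's range is limited). The gripper opens to 85 mm and grips with 20 to 120 N. Pads are 22 mm wide; open, the fingers measure 114 mm over their backs; the gripper's body (76 mm by 85 mm) begins 54 mm behind the grasp point. The pads swing forward as they close: fully open they stand 13 mm farther back than shut.
Start: joints at [1.12, 0.359, 1.51, -0, 1.272, -0.115], TCP at [0.198, 0.566, 0.242] pointing down, gripper open.
Joint ranges: [-2.97, 2.97], [-1.01, 2.36], [0.21, 2.38], [-0.96, 4.11], [0.2, 2.71], [-2.98, 2.98]. Speed limits (rad/s): [2.39, 2.39, 3.14, 3.14, 3.14, 3.14].

### API

Orientations are given as a unit quaternion [x, y, z, w].
In Python, from bench import bot, read_camera, finder gives the robot as it stands. The module is installed in compiled form; this text tells all that it offers.
- The arm moves only by the tool jog_arm, never from a script. Its argument "rows" is a list of rows, each a list of 3 entries, a list of its own where there are three numbers: the finger opening in m, from 0 to 0.0854, then the shift along the world's x, y, z in m, then the turn, a rotation vector about the world's x, y, z in rad. A call has 1 to 20 rows; each row is the pose to reach, as a shift and turn from the pose commanded when the call began; what a row does not reach only later rows make up. A row lasts 1/10 s, in which the tool goes at most 50 mm and 8.59 degrees, less where a joint would pass 70% of its speed; a pose out of reach is approached as far as the arm can. A call with a gripper value outside its range is refused whole. The fingers move at their own pace and stop on an object; the grip force is fixed at half the most. Time passes only in rows, so rows that repeat a pose let the fingers close. It gives the time, the measured TCP pose, the force and the opening at its end, in the units of the state.
- bot.observe(): the state, without advancing time (a new reading comes with each control period).
- read_camera(name): name is "side" or "top"; returns a dict with "pixels" (384x512x3 uint8, blue, green, red), "fx", "fy", "cx", "cy" (pixels), "k1" (the pictures are not rectified: a ray, as slopes to the right and down, at radius r is drawn at 1 + k1 r^2 times it, then the intrinsics apply), "extrinsics" (4x4, takes a point from world to camera coordinates). Camera axes: x right, y up, looking along -z (the intrinsics and any distortion apply to the point x, -y, -z); pixel columns grow to the right and rows downward; lengths in m; the calibration is good to about 2 mm. A picture is of the moment at which its call begins. There is no depth.
- bot.job_done(): hands the job in, once; it reports no verdict.
Trained networks look in the newest picture that a camera, given by its name, has taken for a name from the list of things; names that differ only in an ending like _2 or _b are one class to them, and where a whole thing is asked for, a point or a joint stands for the part that bears it (a point fixed in the world has none). Each returns a list of dicts, best first, with "confidence" (0 to 1); they miss things now and then, are a little off and sometimes report something else, mostly with a low value. They report only what shows in the picture. A call takes as long as a camera call. They do not tell look-alikes from the thing itself.
- finder.cut_out(camera, target): "region" (384x512 bool, what is visible of it) and "rect" ([left, top, right, bottom] in pixels, round what is visible of it).
The state is a dict: "clock": time; "joint_pos": joint angles; "qvel": joint speeds; "tau": joint torques, N m; "position": TCP position; "orientation": TCP orientation; "wrist_force": force on the tool from outside, world axes, zero at the start; "wrist_torque": the same for the moment, N m; "width": finger opening in m.
Only numpy, scipy, OpenCV 4.12 (cv2) and the standard library are available. Lean on these libraries where they do the work, as an engineer would, in place of code of your own. Each camera call takes 0.05 s, during which the arm holds its last target.

### The job

The demonstration is over: fold the small steel splash guard away, leaf by leaf. First push the end leaf flat against the inner side of the middle leaf, then the middle leaf with it against the fixed back panel, last the side leaf over both; press each home until its spring catch snaps in and holds it. Push firmly but do not force anything, and leave the things standing around where they are.

Things in the scene. Friction and masses are not known exactly. Their poses are not given: they have to be found in the camera images.
- guard: Low splash guard of steel sheet, screwed to the worktop. Origin: on the worktop under the middle of the fixed back panel (176 mm along its y, 5 mm thick, top at 60 mm). Its -x points to the open front, roughly to the robot. Base plate 6 mm high, x -65 to 21 mm, y -103 to 103 mm. Three upright leaves, 5 mm thick, 48 mm high, with rolled rims 7 mm thick, turn on upright hinges.
- leaf_end (a joint): angle of the END leaf (115 mm, hinged to the middle leaf's free end) to the middle leaf, rad: 0 = flat against its inner side (home), 1.57 = at right angles. Starts at 1.4 to 2.0. Pressing it onto the middle leaf also swings that outwards until its stop at 2.0; then the catch takes the push.
- leaf_mid (a joint): angle of the MIDDLE leaf (140 mm, hinged at the guard's +y end), rad: 0 = parallel to the back panel (home, its plane 26 mm in front of it, end leaf between), 1.57 = straight out to the guard's -x, stop at 2.0 (leaning to +y). Starts at 1.5 to 1.8. Leaves folded out of turn bar one another.
- leaf_side (a joint): angle of the SIDE leaf (125 mm, hinged at the guard's -y end), rad: 0 = parallel to the back panel outside the other two (home, its plane 40 mm in front of it), 1.57 = straight out to the guard's -x, stop at 2.0 (leaning to -y). Starts at 1.5 to 1.8.
- mid_hinge (a point): top of the middle leaf's hinge pin, 60 mm above the worktop, at x -26, y 85 mm of the guard; axes turn with the leaf: z up, x from the hinge along the leaf to its free end, y to its inner face (towards the back panel when folded). Push on the outer face (-y).
- mid_tip (a point): top corner of the middle leaf's free end, 140 mm from its hinge; axes as mid_hinge. Each of the three leaves has a spring catch near its free end: in the last 0.12 rad before home it must be pressed over a sprung ball with about 4 to 8 N near the free end, then it stops hard at 0. Short of that it springs open again. The hinges are otherwise light (about 1 N).
- end_hinge (a point): top of the end leaf's hinge pin, 68 mm above the worktop (the leaf stands from 20 to 68 mm), 12 mm to the inner side of the middle leaf's free end; axes turn with the end leaf: z up, x from the hinge along the leaf to its free end, y out of the face that meets the middle leaf when folded. Push on the other face (-y).
- end_tip (a point): top corner of the end leaf's free end, 115 mm from its hinge, 68 mm above the worktop; axes as end_hinge.
- side_hinge (a point): top of the side leaf's hinge pin, 60 mm above the worktop, at x -40, y -85 mm of the guard; axes turn with the leaf: z up, x from the hinge along the leaf to its free end, y out of the outer face, the one to push on.
- side_tip (a point): top corner of the side leaf's free end, 125 mm from its hinge, 60 mm above the worktop; axes as side_hinge.
- bowl: small steel bowl with yellow filling, 85 mm wide, 36 mm high, behind the guard; origin under its centre
- cutter_small: small steel ring cutter, 46 mm wide, 30 mm high, standing beside the guard at the middle leaf's hinge; origin under its centre
- lemon: lemon, 78 x 55 x 56 mm, lying beside the guard at the side leaf's hinge
- spoon: steel tasting spoon 188 mm long, lying near the front edge on the left; origin under its middle
- pastry_brush: pastry brush 198 mm long with a wooden handle, lying on the left; origin under its middle
There are look-alikes about, which are no part of the job. There is more than one size of the guard; the job needs the smaller.

How it is judged:
On the way, in this order (a step that is already met when the one before it is completed fails the run):
1. the end leaf is folded onto the middle leaf, its catch in, while the middle leaf still stands open (value of joint leaf_end below 0.035 rad and value of joint leaf_mid above 0.5 rad), for 0.2 s.
2. the middle leaf, with the end leaf, is folded home against the back panel while the side leaf still stands open (value of joint each of leaf_mid, leaf_end below 0.035 rad and value of joint leaf_side above 0.5 rad), for 0.2 s.
3. the side leaf is folded home over both (value of joint leaf_side below 0.035 rad), for 0.2 s.
At the end, for the whole second after the job is handed in: All three leaves are folded home and held by their catches, nothing touching them: each of the three leaf angles is below 0.035 rad (the catches hold at 0 to about 0.01) (value of joint each of leaf_end, leaf_mid, leaf_side below 0.035 rad).
It fails at once if the guard or a leaf was forced with more than 50 N (contact force between any of the arm, the fingers and guard above 50 N).
It fails at once if a thing standing around was moved by more than 25 mm (distance of any of bowl, cutter_small, lemon, spoon, pastry_brush from where it was at the start of the episode above 0.025 m).
It also fails if it takes over 58 s, if anything falls off the work surface, if the arm or the gripper's body presses on something with over 40 N, if the wrist force passes 120 N, or if a joint passes its speed limit or range.

## Working session

There is one attempt and no reset: what is moved stays moved. The work goes in short steps, Python scripts to look and compute and a tool call to move; the robot and the scene stay as the last step left them, time stands still between calls to the robot, and variables do not carry over. Pictures are saved under pics/ and viewed, and the job is handed in when it is done.

Besides the shell and the picture viewer there is one more tool, called after "Request:" in YAML: its name, and indented under it one key for each argument. jog_arm: Moves the arm, as the interface text tells. Its arguments: {"type":"object","properties":{"rows":{"type":"array"}},"required":["rows"]}

```bash
mkdir -p pics; ls
cat > h.py <<'E'
import numpy as np, cv2
from bench import bot, read_camera, finder
def proj(c,P):
    P=np.atleast_2d(P); E=np.array(c["extrinsics"]); q=P@E[:3,:3].T+E[:3,3]
    s=np.stack([q[:,0]/-q[:,2],-q[:,1]/-q[:,2]],1); r2=(s**2).sum(1,keepdims=True)
    s=s*(1+c["k1"]*r2); return s*[c["fx"],c["fy"]]+[c["cx"],c["cy"]]
def unproj(c,uv,z):
    uv=np.atleast_2d(np.float64(uv)); d=(uv-[c["cx"],c["cy"]])/[c["fx"],c["fy"]]; s=d.copy()
    for _ in range(20): s=d/(1+c["k1"]*(s**2).sum(1,keepdims=True))
    E=np.array(c["extrinsics"]); R=E[:3,:3]; o=-R.T@E[:3,3]
    v=np.c_[s[:,0],-s[:,1],-np.ones(len(s))]@R
    return o+v*((z-o[2])/v[:,2])[:,None]
E
python3 - <<'E'
from h import *
for n in("top","side"):
    c=read_camera(n); cv2.imwrite(f"pics/{n}0.png",c["pixels"]); np.save(f"{n}0.npy",{k:np.array(v) for k,v in c.items()},allow_pickle=True)
    print(n,c["fx"],c["k1"],np.round(c["extrinsics"],3).tolist())
    for t in("guard","leaf_end","leaf_mid","leaf_side","bowl","cutter_small","lemon"):
        print(t,[(round(d["confidence"],2),d["rect"]) for d in finder.cut_out(n,t)])
print(bot.observe())
E
```

```text
pics
top 461.4241621738068 -0.16751398561747877 [[-0.001, -1.0, 0.018, -0.017], [0.988, 0.001, 0.156, -0.572], [-0.156, 0.018, 0.988, -1.417], [0.0, 0.0, 0.0, 1.0]]
guard [(0.78, [323.1, 185.6, 413.2, 252.8]), (0.65, [207.8, 213.5, 235.1, 238.4]), (0.6, [208.2, 158.0, 281.8, 234.5])]
leaf_end [(0.84, [352.7, 199.7, 397.9, 221.4]), (0.58, [288.4, 159.5, 303.4, 180.2]), (0.45, [223.1, 222.3, 237.1, 237.4])]
leaf_mid [(0.97, [335.7, 197.4, 403.9, 226.7]), (0.81, [206.2, 172.7, 223.4, 224.7])]
leaf_side [(0.61, [350.6, 215.7, 408.1, 237.8])]
bowl [(0.92, [234.4, 130.6, 258.8, 162.2]), (0.66, [288.1, 158.2, 307.1, 179.2]), (0.4, [264.3, 184.5, 272.0, 221.2])]
cutter_small [(0.56, [198.6, 151.6, 204.6, 155.6]), (0.25, [267.9, 184.8, 270.3, 205.0])]
lemon [(0.8, [290.4, 159.9, 306.0, 178.1])]
side 456.20412658224114 0.01736882107346352 [[-1.0, -0.028, -0.011, 0.567], [0.001, -0.39, 0.921, -0.074], [-0.03, 0.92, 0.39, -1.207], [0.0, 0.0, 0.0, 1.0]]
guard [(0.91, [248.6, 137.0, 315.0, 186.2]), (0.88, [211.2, 186.7, 310.8, 242.2])]
leaf_end [(0.92, [281.7, 202.2, 312.3, 235.2]), (0.65, [269.6,
[... 415 characters left out ...]
clock': 0.8, 'joint_pos': array([ 1.11988096e+00,  3.58754437e-01,  1.51036023e+00,  1.27734916e-05,
        1.27250703e+00, -1.15153192e-01]), 'qvel': array([ 1.04219895e-03,  5.74426375e-04, -2.29236550e-03,  1.16858241e-04,
       -1.71519695e-04,  2.68043373e-05]), 'tau': array([-5.42429407e-04, -5.27499998e+01, -2.79035586e+01, -4.00050449e-04,
        1.44481452e-03,  7.36037236e-06]), 'position': array([0.19772351, 0.56647791, 0.2423091 ]), 'orientation': array([ 1.67095453e-01,  9.85940723e-01, -1.22356299e-05, -9.91627835e-06]), 'wrist_force': array([-0.05873237, -0.59389058, -0.30189723]), 'wrist_torque': array([-0.00583554, -0.003025  , -0.00696056]), 'width': 0.08532878401267725}
```

Run:
```python
import cv2
a=cv2.imread("pics/top0.png")
cv2.imwrite("pics/top0c.png",cv2.resize(a[110:290,160:430],None,fx=2.9,fy=2.9,interpolation=cv2.INTER_CUBIC))
a=cv2.imread("pics/side0.png")
cv2.imwrite("pics/side0c.png",cv2.resize(a[110:280,140:380],None,fx=3.3,fy=3.3,interpolation=cv2.INTER_CUBIC))
```

```text
(no output)
```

View pics/top0.png

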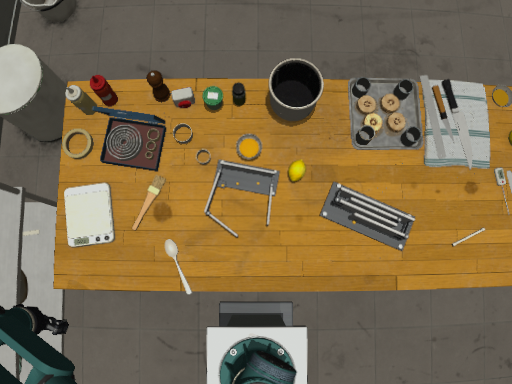

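View pics/side0.png

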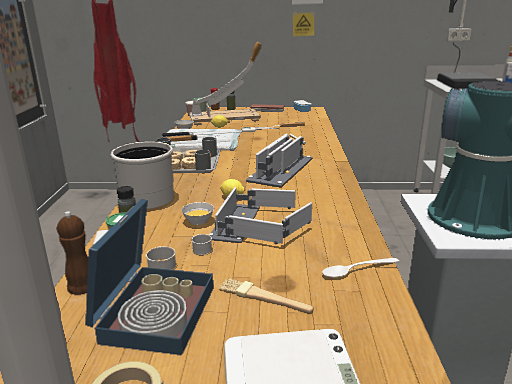

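```bash
sleep 0
```

```text
(no output)
```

View pics/top0c.png

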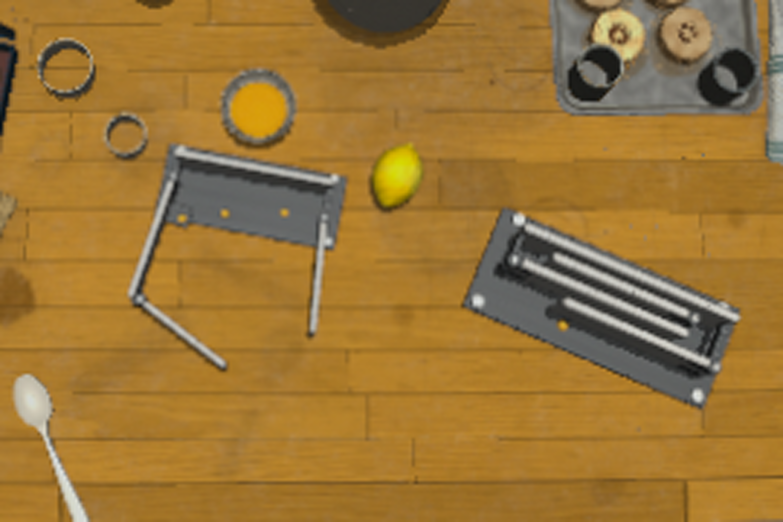

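View pics/side0c.png

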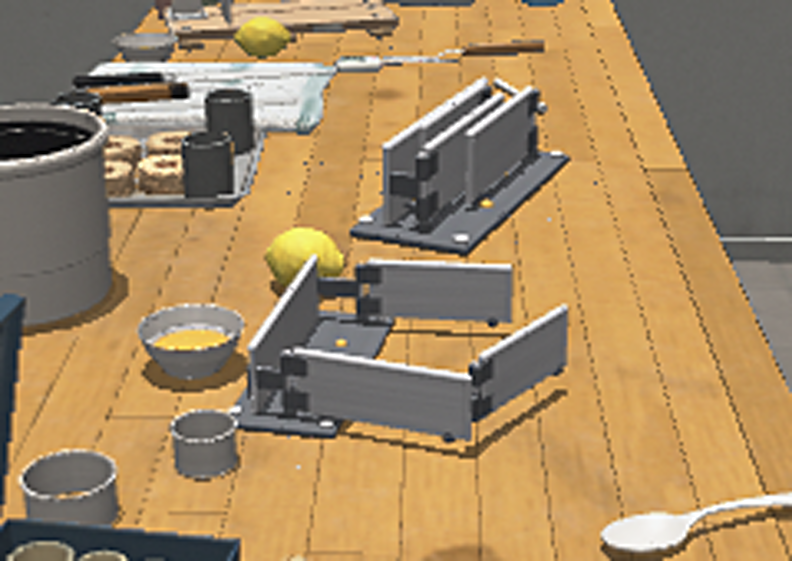

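```bash
cat > m.py <<'E'
from h import *
def rot(a): return np.array([[np.cos(a),-np.sin(a)],[np.sin(a),np.cos(a)]])
def model(p):
    x,y,yaw,e,m,s=p; R=rot(yaw); o=np.array([x,y])
    d=np.array([-np.sin(m),-np.cos(m)]); n=np.array([np.cos(m),-np.sin(m)])
    mh=np.array([-.026,.085]); mt=mh+.14*d; eh=mt+.012*n; ed=-d*np.cos(e)+n*np.sin(e); et=eh+.115*ed
    sh=np.array([-.04,-.085]); sd=np.array([-np.sin(s),np.cos(s)]); st=sh+.125*sd
    L=dict(pl=([0,.088],.06),pr=([0,-.088],.06),mh=(mh,.06),mt=(mt,.06),eh=(eh,.068),et=(et,.068),sh=(sh,.06),st=(st,.06),
      b1=([-.065,.103],.006),b2=([-.065,-.103],.006),b3=([.021,-.103],.006),b4=([.021,.103],.006))
    return {k:np.r_[R@np.array(v)+o,z] for k,(v,z) in L.items()}
def draw(c,p,f,box,sc):
    im=cv2.resize(c["pixels"][box[1]:box[3],box[0]:box[2]],None,fx=sc,fy=sc,interpolation=cv2.INTER_CUBIC)
    M=model(p)
    for a,b in(("pl","pr"),("mh","mt"),("eh","et"),("sh","st"),("b1","b2"),("b2","b3"),("b3","b4"),("b4","b1")):
        q=(proj(c,[M[a],M[b]])-[box[0],box[1]]+.5)*sc
        cv2.line(im,*[tuple(int(round(v)) for v in r) for r in q],(0,0,255),1)
    cv2.imwrite(f,im)
E
cat > f0.py <<'E'
from m import *
from scipy.optimize import least_squares
ct=np.load("top0.npy",allow_pickle=True).item(); cs=np.load("side0.npy",allow_pickle=True).item()
T=dict(pl=(176,150),pr=(340,180),mh=(172,178),mt=(136,298),et=(226,369),sh=(323,217),st=(312,333))
S=dict(pl=(252,348),pr=(316,257),mt=(470,376),eh=(478,372),et=(568,308),st=(512,265))
def res(p):
    M=model(p); r=[]
    for c,D,o,sc in((ct,T,(160,110),2.9),(cs,S,(140,110),3.3)):
        for k,v in D.items(): r+=list(proj(c,M[k])[0]-(np.array(v)/sc+o))
    return r
g=unproj(ct,[(160+258/2.9,110+165/2.9)],.06)[0]
s=least_squares(res,[g[0],g[1],-.2,1.7,1.6,1.6],loss="soft_l1"); print(np.round(s.x,4),np.round(res(s.x),1))
np.save("p0.npy",s.x)
for k,v in model(s.x).items(): print(k,np.round(v,4))
draw(ct,s.x,"pics/ft.png",(190,140,310,250),6); draw(cs,s.x,"pics/fs.png",(190,170,330,260),5)
for k,(u,v) in dict(bowl=(248,146),cutter=(203.5,157),lemon=(297,171)).items(): print(k,unproj(ct,[(u,v)],.02))
print(unproj(ct,[(170,245),(190,290)],.005))
E
python3 f0.py
```

```text
[ 0.6491  0.0285 -0.1875  1.9318  1.6973  1.6516] [-0.4  1.3 -2.3  1.2  0.3 -0.3 -1.7  0.2 -0.5 -0.1  0.3  0.5  0.  -0.
 -0.3 -0.8 -0.7 -1.   0.3 -0.5 -0.6 -4.6  0.  -1.3 -0.4  0. ]
pl [0.6655 0.1149 0.06  ]
pr [ 0.6327 -0.058   0.06  ]
mh [0.6394 0.1168 0.06  ]
mt [0.5062 0.1601 0.06  ]
eh [0.5025 0.1487 0.068 ]
et [0.4307 0.0589 0.068 ]
sh [ 0.594  -0.0476  0.06  ]
st [ 0.4697 -0.0343  0.06  ]
b1 [0.6044 0.1418 0.006 ]
b2 [ 0.566  -0.0606  0.006 ]
b3 [ 0.6505 -0.0766  0.006 ]
b4 [0.6889 0.1258 0.006 ]
bowl [[0.73189932 0.02800501 0.02      ]]
cutter [[0.69472744 0.17333936 0.02      ]]
lemon [[ 0.64855798 -0.13179126  0.02      ]]
[[0.40854783 0.27817585 0.005     ]
 [0.26578148 0.21138226 0.005     ]]
```

View pics/ft.png

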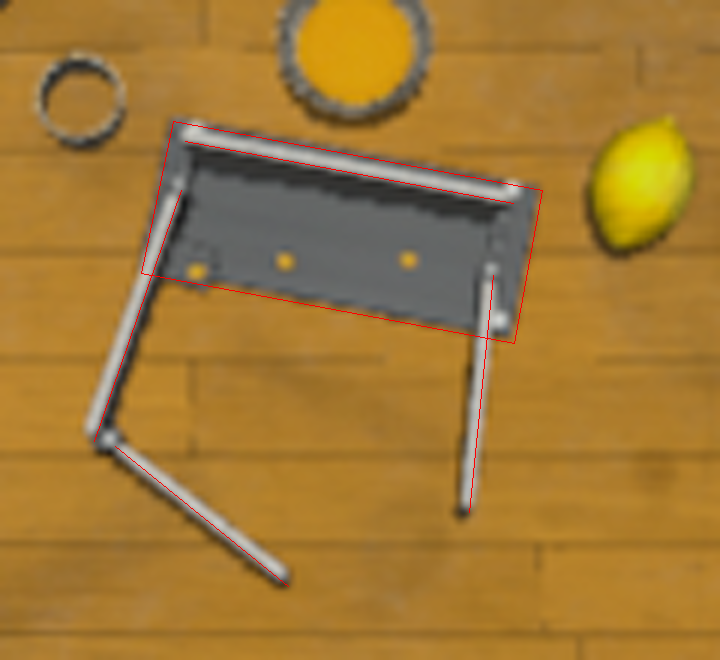

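View pics/fs.png

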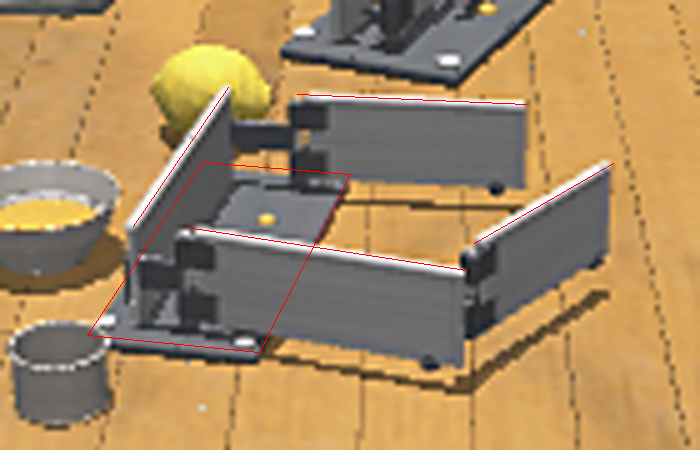

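```bash
cat > w1.py <<'E'
from m import *
p=np.load("p0.npy")
def fp(m,b,r=.09,s=.018):
    q=p.copy(); q[3]=b;q[4]=m; M=model(q); u=(M["et"]-M["eh"])[:2]/.115; n=np.array([-u[1],u[0]])
    return M["eh"][:2]+r*u-s*n, np.degrees(np.arctan2(u[1],u[0]))
P0=np.array([.1977,.5665])
if __name__=="__main__":
    print("standoff",np.round(fp(p[4],1.93,s=.04)[0]-P0,3))
    for m in(1.7,1.85,2.0):
        for b in(1.93,1.7,1.4,1.1,.8,.5,.3,.12,0): 
            f,t=fp(m,b); print(m,b,np.round(f,3),round(t,1))
E
python3 w1.py
```

```text
standoff [ 0.217 -0.463]
1.7 1.93 [0.432 0.09 ] -128.7
1.7 1.7 [0.448 0.076] -115.5
1.7 1.4 [0.472 0.063] -98.4
1.7 1.1 [0.499 0.057] -81.2
1.7 0.8 [0.526 0.06 ] -64.0
1.7 0.5 [0.551 0.071] -46.8
1.7 0.3 [0.566 0.082] -35.3
1.7 0.12 [0.577 0.095] -25.0
1.7 0 [0.583 0.104] -18.1
1.85 1.93 [0.431 0.121] -137.3
1.85 1.7 [0.444 0.105] -124.1
1.85 1.4 [0.466 0.088] -107.0
1.85 1.1 [0.491 0.079] -89.8
1.85 0.8 [0.519 0.078] -72.6
1.85 0.5 [0.545 0.085] -55.4
1.85 0.3 [0.561 0.094] -43.9
1.85 0.12 [0.574 0.104] -33.6
1.85 0 [0.581 0.113] -26.7
2.0 1.93 [0.434 0.152] -145.9
2.0 1.7 [0.444 0.134] -132.7
2.0 1.4 [0.463 0.115] -115.5
2.0 1.1 [0.487 0.102] -98.4
2.0 0.8 [0.514 0.096] -81.2
2.0 0.5 [0.542 0.099] -64.0
2.0 0.3 [0.559 0.106] -52.5
2.0 0.12 [0.573 0.114] -42.2
2.0 0 [0.581 0.121] -35.3
```

Request:
jog_arm:
  rows:
    - [0, [0.02, -0.04, 0], [0, 0, -0.14]]
    - [0, [0.04, -0.08, 0], [0, 0, -0.28]]
    - [0, [0.055, -0.12, 0], [0, 0, -0.42]]
    - [0, [0.07, -0.155, 0], [0, 0, -0.56]]
    - [0, [0.09, -0.19, 0], [0, 0, -0.7]]
    - [0, [0.105, -0.225, 0], [0, 0, -0.84]]
    - [0, [0.12, -0.26, 0], [0, 0, -0.98]]
    - [0, [0.14, -0.3, 0], [0, 0, -1.12]]
    - [0, [0.155, -0.335, 0], [0, 0, -1.26]]
    - [0, [0.175, -0.37, 0], [0, 0, -1.4]]
    - [0, [0.19, -0.4, 0], [0, 0, -1.54]]
    - [0, [0.205, -0.435, 0], [0, 0, -1.68]]
    - [0, [0.217, -0.463, 0], [0, 0, -1.85]]
    - [0, [0.217, -0.463, 0], [0, 0, -1.85]]
    - [0, [0.217, -0.463, -0.02], [0, 0, -1.85]]
    - [0, [0.217, -0.463, -0.04], [0, 0, -1.85]]

```text
clock: 2.4
position: [0.4152, 0.1038, 0.2024]
orientation: [0.888, 0.46, 0.001, 0.0]
wrist_force: [0.7, -0.0, -0.7]
width: 0.0002
```

Request:
jog_arm:
  rows:
    - [0, [0, 0, -0.04], [0, 0, 0]]
    - [0, [0, 0, -0.08], [0, 0, 0]]
    - [0, [0, 0, -0.115], [0, 0, 0]]
    - [0, [0, 0, -0.145], [0, 0, 0]]
    - [0, [0, 0, -0.16], [0, 0, 0]]
    - [0, [0, 0, -0.16], [0, 0, 0]]

```text
clock: 3.0
position: [0.4129, 0.104, 0.0406]
orientation: [0.888, 0.461, -0.002, -0.001]
wrist_force: [-1.1, 0.2, 0.1]
width: -0.0
```

```bash
cat > snap.py <<'E'
import sys
from m import *
n=sys.argv[1]
for cam,box,sc in(("top",(180,130,320,260),4),("side",(170,110,350,270),4)):
    c=read_camera(cam); np.save(f"{cam}_l.npy",{k:np.array(v) for k,v in c.items()},allow_pickle=True)
    a=c["pixels"][box[1]:box[3],box[0]:box[2]]; cv2.imwrite(f"pics/{n}{cam}.png",cv2.resize(a,None,fx=sc,fy=sc,interpolation=cv2.INTER_CUBIC))
print({k:np.round(v,3) for k,v in bot.observe().items() if k in("clock","position","wrist_force","joint_pos")})
E
python3 snap.py a
```

```text
{'clock': np.float64(3.1), 'joint_pos': array([0.084, 0.435, 2.077, 0.   , 0.63 , 0.697]), 'position': array([0.415, 0.104, 0.042]), 'wrist_force': array([0.134, 1.146, 0.943])}
```

View pics/aside.png

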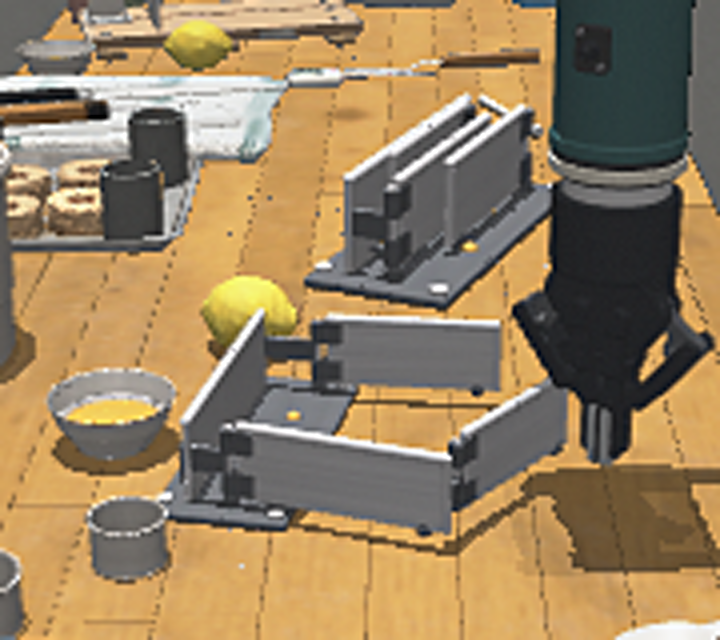

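View pics/atop.png

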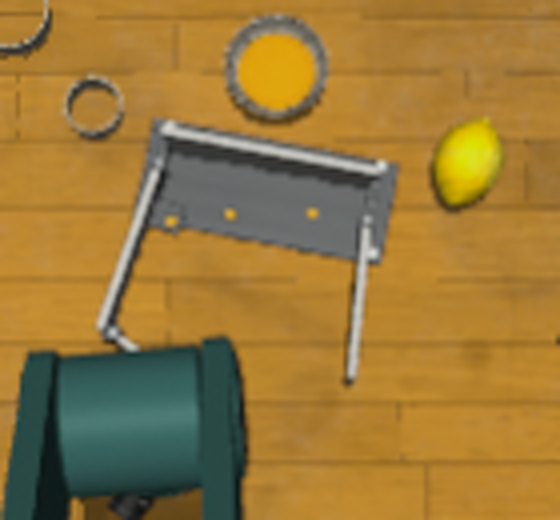

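Request:
jog_arm:
  rows:
    - [0, [0.008, -0.007, 0], [0, 0, 0]]
    - [0, [0.017, -0.014, 0], [0, 0, 0]]
    - [0, [0.025, -0.021, 0], [0, 0, 0]]
    - [0, [0.033, -0.028, 0], [0, 0, 0]]
    - [0, [0.041, -0.033, 0], [0, 0, 0]]
    - [0, [0.049, -0.037, 0], [0, 0, 0]]
    - [0, [0.057, -0.041, 0], [0, 0, 0]]
    - [0, [0.066, -0.043, 0], [0, 0, 0]]
    - [0, [0.075, -0.045, 0], [0, 0, 0]]
    - [0, [0.084, -0.046, 0], [0, 0, 0]]
    - [0, [0.084, -0.046, 0], [0, 0, 0]]

```text
clock: 4.2
position: [0.5009, 0.0574, 0.0424]
orientation: [0.888, 0.46, 0.001, 0.001]
wrist_force: [-0.4, -0.6, 0.4]
width: 0.0003
```

```bash
python3 snap.py b
```

```text
{'clock': np.float64(4.3), 'joint_pos': array([-0.023,  0.501,  1.914,  0.   ,  0.726,  0.592]), 'position': array([0.499, 0.058, 0.042]), 'wrist_force': array([ 0.22 , -0.412,  0.385])}
```

View pics/bside.png

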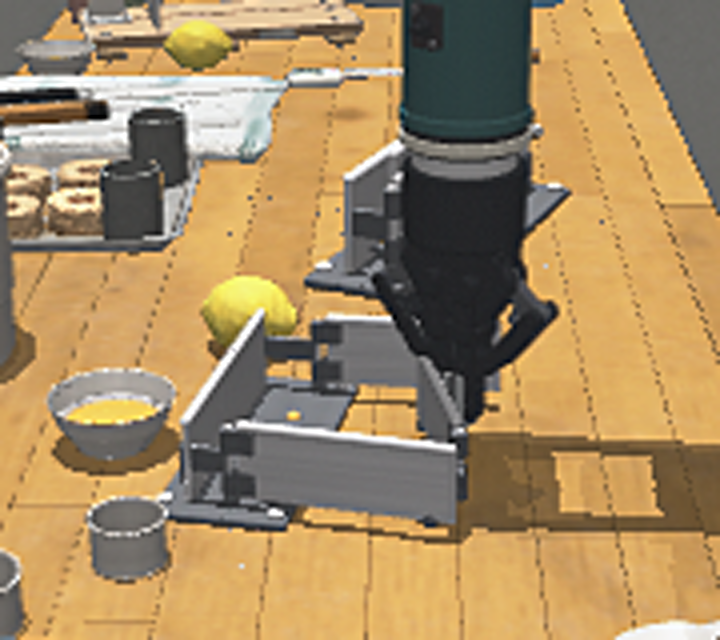

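View pics/btop.png

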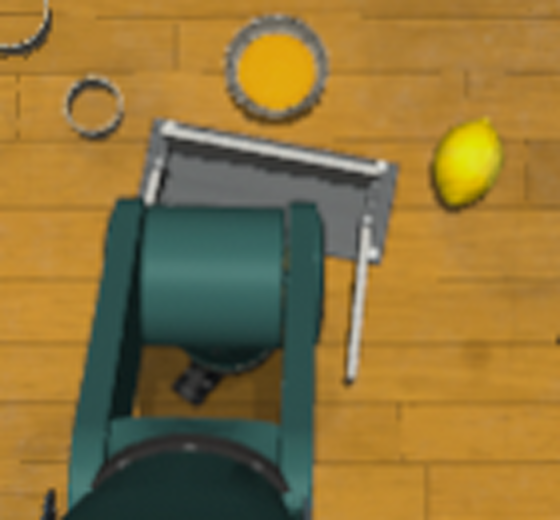

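Request:
jog_arm:
  rows:
    - [0, [0.009, 0.001, 0], [0, 0, 0]]
    - [0, [0.018, 0.002, 0], [0, 0, 0]]
    - [0, [0.027, 0.004, 0], [0, 0, 0]]
    - [0, [0.035, 0.008, 0], [0, 0, 0]]
    - [0, [0.043, 0.012, 0], [0, 0, 0]]
    - [0, [0.051, 0.017, 0], [0, 0, 0]]
    - [0, [0.058, 0.022, 0], [0, 0, 0]]
    - [0, [0.065, 0.028, 0], [0, 0, 0]]
    - [0, [0.069, 0.032, 0], [0, 0, 0]]
    - [0, [0.069, 0.032, 0], [0, 0, 0]]

```text
clock: 5.3
position: [0.569, 0.0901, 0.0425]
orientation: [0.888, 0.46, 0.001, 0.0]
wrist_force: [0.5, 0.4, 0.4]
width: -0.0
```

```bash
python3 snap.py c
```

```text
{'clock': np.float64(5.4), 'joint_pos': array([0.036, 0.569, 1.75 , 0.   , 0.822, 0.651]), 'position': array([0.568, 0.09 , 0.042]), 'wrist_force': array([-0.282, -0.483,  0.542])}
```

View pics/cside.png

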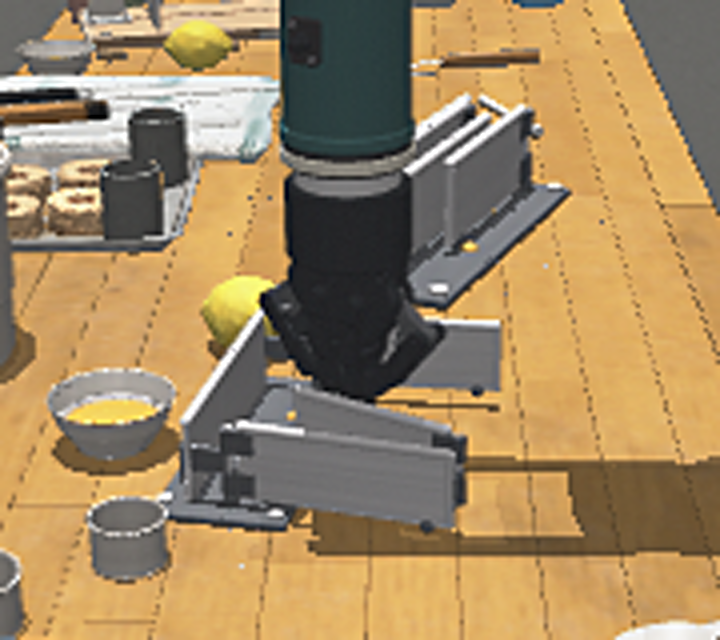

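View pics/ctop.png

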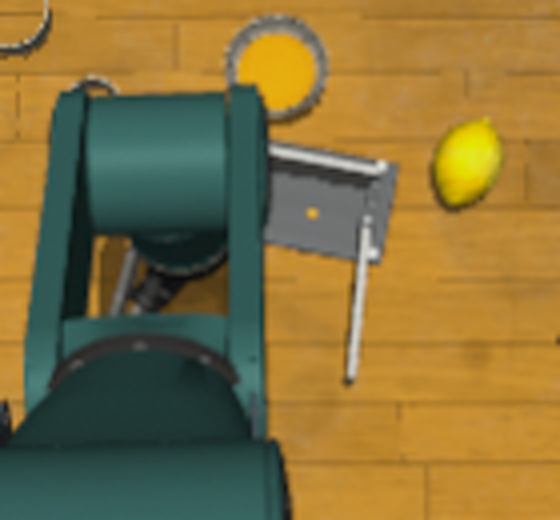

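Request:
jog_arm:
  rows:
    - [0, [0.003, 0.006, 0], [0, 0, 0]]
    - [0, [0.006, 0.012, 0], [0, 0, 0]]
    - [0, [0.008, 0.017, 0], [0, 0, 0]]
    - [0, [0.01, 0.021, 0], [0, 0, 0]]
    - [0, [0.01, 0.021, 0], [0, 0, 0]]

```text
clock: 5.9
position: [0.5782, 0.1112, 0.0423]
orientation: [0.888, 0.46, 0.0, 0.0]
wrist_force: [-0.9, 0.2, 0.5]
width: -0.0004
```

Request:
jog_arm:
  rows:
    - [0, [0.001, 0.003, 0], [0, 0, 0]]
    - [0, [0.003, 0.006, 0], [0, 0, 0]]
    - [0, [0.003, 0.006, 0], [0, 0, 0]]

```text
clock: 6.2
position: [0.5805, 0.1166, 0.0421]
orientation: [0.888, 0.46, -0.0, -0.0]
wrist_force: [-2.4, -1.2, 0.5]
width: 0.0003
```

```bash
python3 snap.py d
```

```text
{'clock': np.float64(6.3), 'joint_pos': array([0.081, 0.587, 1.71 , 0.   , 0.846, 0.696]), 'position': array([0.581, 0.117, 0.042]), 'wrist_force': array([-1.538, -0.651,  0.31 ])}
```

View pics/dside.png

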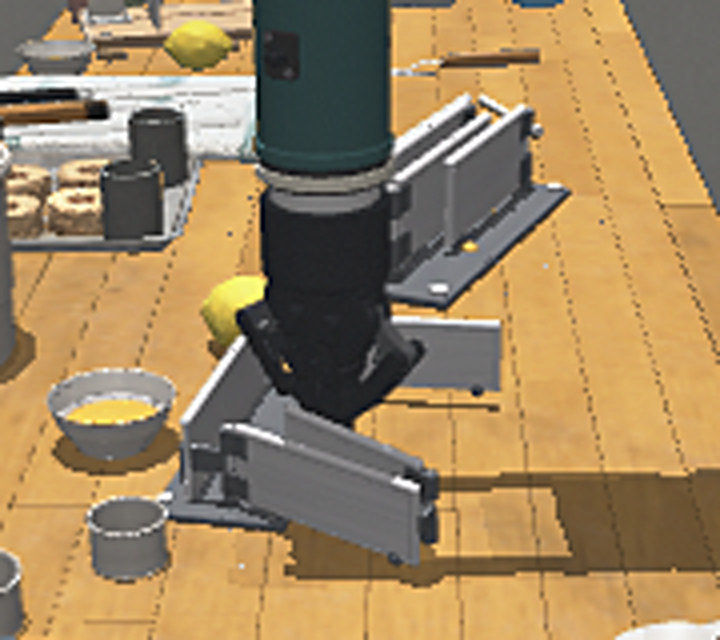

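Request:
jog_arm:
  rows:
    - [0, [0.001, 0.002, 0], [0, 0, 0]]
    - [0, [0.002, 0.003, 0], [0, 0, 0]]
    - [0, [0.002, 0.003, 0], [0, 0, 0]]

```text
clock: 6.6
position: [0.5825, 0.1186, 0.0422]
orientation: [0.888, 0.46, -0.001, 0.0]
wrist_force: [-3.2, -3.7, 0.7]
width: 0.0001
```

Request:
jog_arm:
  rows:
    - [0, [0.001, 0.001, 0], [0, 0, 0]]
    - [0, [0.001, 0.002, 0], [0, 0, 0]]
    - [0, [0.001, 0.002, 0], [0, 0, 0]]

```text
clock: 6.9
position: [0.5845, 0.1212, 0.0424]
orientation: [0.888, 0.46, 0.001, 0.0]
wrist_force: [-0.1, -1.2, 0.1]
width: -0.0001
```

Request:
jog_arm:
  rows:
    - [0, [0.001, 0.001, 0], [0, 0, 0]]
    - [0, [0.001, 0.002, 0], [0, 0, 0]]
    - [0, [0.001, 0.002, 0], [0, 0, 0]]

```text
clock: 7.2
position: [0.5853, 0.124, 0.0425]
orientation: [0.888, 0.46, 0.001, -0.0]
wrist_force: [-0.5, -0.6, 0.8]
width: -0.0001
```

Request:
jog_arm:
  rows:
    - [0, [0.001, 0.001, 0], [0, 0, 0]]
    - [0, [0.001, 0.002, 0], [0, 0, 0]]
    - [0, [0.001, 0.002, 0], [0, 0, 0]]

```text
clock: 7.5
position: [0.5859, 0.1258, 0.0423]
orientation: [0.888, 0.46, 0.0, -0.0]
wrist_force: [-0.1, -0.4, 0.0]
width: 0.0001
```

Request:
jog_arm:
  rows:
    - [0, [0.001, 0.001, 0], [0, 0, 0]]
    - [0, [0.001, 0.002, 0], [0, 0, 0]]
    - [0, [0.001, 0.002, 0], [0, 0, 0]]

```text
clock: 7.8
position: [0.5864, 0.1266, 0.0423]
orientation: [0.888, 0.46, -0.001, 0.0]
wrist_force: [-1.5, -5.6, 1.1]
width: 0.0003
```

```bash
python3 snap.py e
```

```text
{'clock': np.float64(7.9), 'joint_pos': array([ 9.800e-02,  5.940e-01,  1.691e+00, -1.000e-03,  8.570e-01,
        7.140e-01]), 'position': array([0.586, 0.127, 0.042]), 'wrist_force': array([-0.805, -4.663,  1.87 ])}
```

View pics/eside.png

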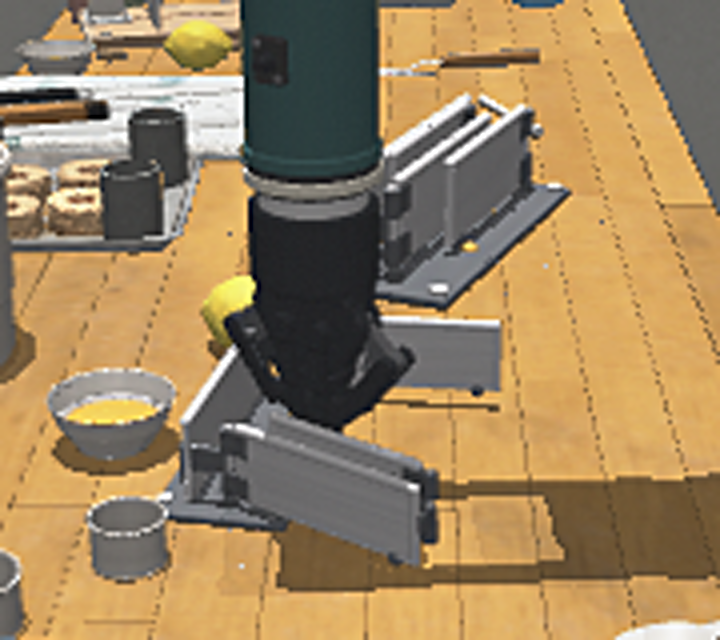

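Request:
jog_arm:
  rows:
    - [0, [0.001, 0.001, 0], [0, 0, 0]]
    - [0, [0.001, 0.002, 0], [0, 0, 0]]
    - [0, [0.001, 0.002, 0], [0, 0, 0]]

```text
clock: 8.2
position: [0.5865, 0.1269, 0.0423]
orientation: [0.888, 0.46, -0.002, 0.001]
wrist_force: [-3.7, -13.2, 3.0]
width: 0.0002
```

Request:
jog_arm:
  rows:
    - [0, [0.001, 0.001, 0], [0, 0, 0]]
    - [0, [0.001, 0.002, 0], [0, 0, 0]]
    - [0, [0.001, 0.002, 0], [0, 0, 0]]

```text
clock: 8.5
position: [0.5866, 0.1271, 0.0422]
orientation: [0.888, 0.461, -0.003, 0.002]
wrist_force: [-5.3, -19.5, 7.7]
width: 0.0003
```

Request:
jog_arm:
  rows:
    - [0, [-0.006, -0.008, 0], [0, 0, 0]]
    - [0, [-0.018, -0.024, 0], [0, 0, 0]]
    - [0, [-0.03, -0.04, 0], [0, 0, 0]]
    - [0, [-0.03, -0.04, 0.04], [0, 0, 0]]
    - [0, [-0.03, -0.04, 0.08], [0, 0, -0.1]]
    - [0, [-0.03, -0.04, 0.12], [0, 0, -0.24]]
    - [0, [-0.03, -0.04, 0.13], [0, 0, -0.38]]

```text
clock: 9.2
position: [0.5617, 0.0919, 0.177]
orientation: [0.96, 0.281, 0.004, 0.001]
wrist_force: [-0.0, 0.6, -0.3]
width: -0.0001
```

```bash
python3 snap.py f
```

```text
{'clock': np.float64(9.3), 'joint_pos': array([4.000e-02, 3.800e-01, 1.663e+00, 1.000e-03, 1.092e+00, 1.036e+00]), 'position': array([0.561, 0.092, 0.175]), 'wrist_force': array([-0.17 , -0.041, -1.376])}
```

View pics/fside.png

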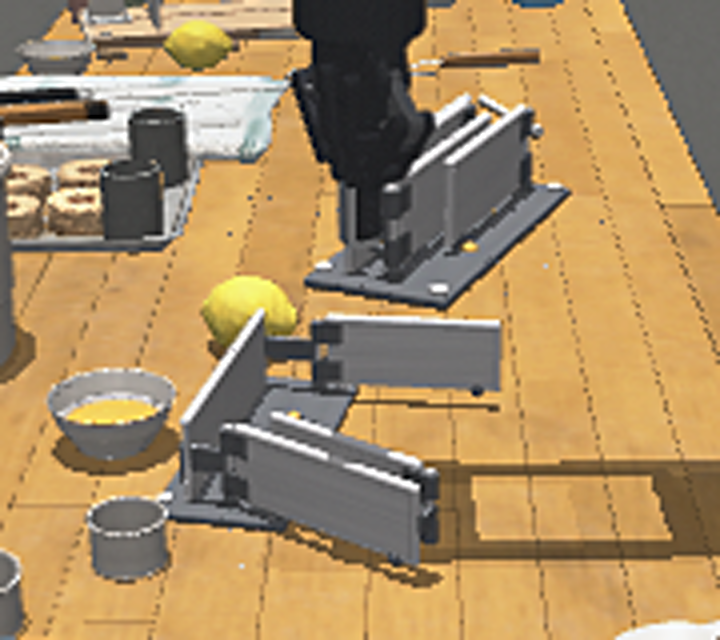

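View pics/ftop.png

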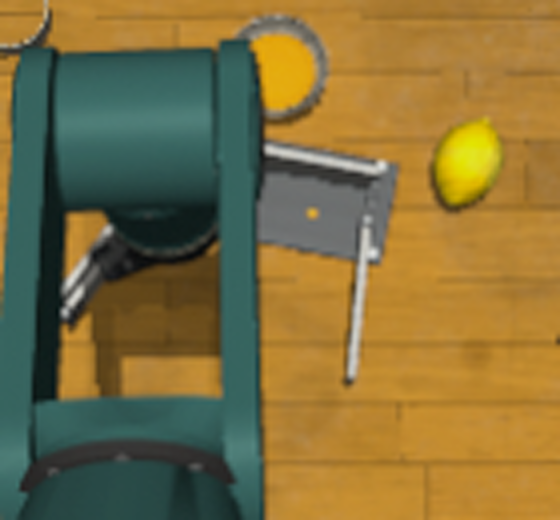

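Run:
```python
from m import *
p=np.load("p0.npy"); c=np.load("side_l.npy",allow_pickle=True).item()
ims=[]
for e in(0,.1):
    p[3]=e;p[4]=2.0; draw(c,p,"pics/t.png",(210,205,290,260),9); ims.append(cv2.imread("pics/t.png")[:,:])
cv2.imwrite("pics/g.png",cv2.resize(np.vstack(ims),None,fx=.8,fy=.6))
```

```text
(no output)
```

View pics/g.png

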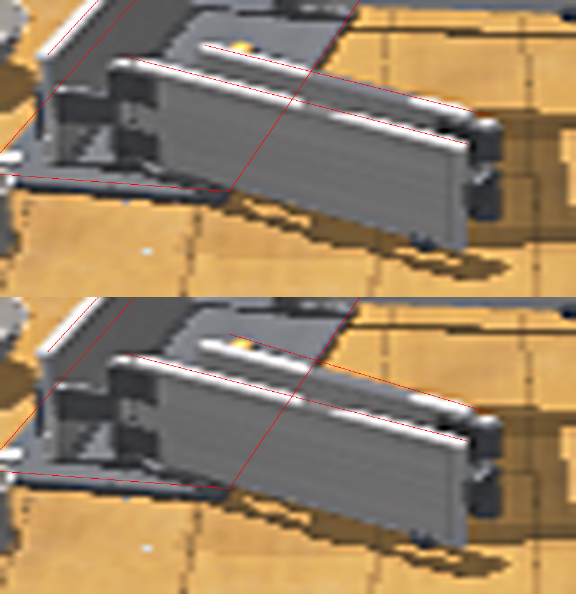

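Run:
```python
from m import *
p=np.load("p0.npy"); P=np.array([.561,.092])
def fp(m,r,extra=0):
    q=p.copy();q[4]=m;M=model(q);d=(M["mt"]-M["mh"])[:2]/.14; n=np.array([-d[1],d[0]])  # inner normal = d rotated +90
    n=np.array([-d[1],d[0]])
    ang=np.arctan2(n[1],n[0]); t=ang-np.radians(-10.7)
    s=.0035+.011*abs(np.cos(t))+.0145*abs(np.sin(t))+extra
    return M["mh"][:2]+r*d-s*n,np.degrees(ang)
print(fp(2.0,.115,.025)[0],fp(2.0,.115,.025)[0]-P)
Q=fp(2.0,.115,.025)[0]
for m in(2,1.8,1.6,1.4,1.2,1,.8,.6,.4,.3,.2,.12,.05,0):
    f,a=fp(m,.115); print(m,np.round(f,3),round(a,1),"rel",np.round(f-Q,3))
```

```text
[0.57233785 0.22108633] [0.01133785 0.12908633]
2 [0.558 0.201] -125.3 rel [-0.014 -0.02 ]
1.8 [0.542 0.182] -113.9 rel [-0.03  -0.039]
1.6 [0.531 0.159] -102.4 rel [-0.041 -0.062]
1.4 [0.525 0.138] -91.0 rel [-0.048 -0.083]
1.2 [0.522 0.117] -79.5 rel [-0.05  -0.105]
1 [0.525 0.094] -68.0 rel [-0.048 -0.127]
0.8 [0.532 0.071] -56.6 rel [-0.041 -0.15 ]
0.6 [0.543 0.05 ] -45.1 rel [-0.029 -0.171]
0.4 [0.56  0.032] -33.7 rel [-0.013 -0.189]
0.3 [0.569 0.024] -27.9 rel [-0.003 -0.197]
0.2 [0.58  0.017] -22.2 rel [ 0.008 -0.204]
0.12 [0.589 0.012] -17.6 rel [ 0.017 -0.209]
0.05 [0.598 0.009] -13.6 rel [ 0.025 -0.212]
0 [0.604 0.007] -10.7 rel [ 0.031 -0.215]
```

Request:
jog_arm:
  rows:
    - [0, [0.003, 0.035, 0], [0, 0, -0.14]]
    - [0, [0.006, 0.07, 0], [0, 0, -0.28]]
    - [0, [0.009, 0.105, 0], [0, 0, -0.42]]
    - [0, [0.011, 0.129, 0], [0, 0, -0.56]]
    - [0, [0.011, 0.129, 0], [0, 0, -0.7]]
    - [0, [0.011, 0.129, -0.03], [0, 0, -0.76]]
    - [0, [0.011, 0.129, -0.07], [0, 0, -0.76]]
    - [0, [0.011, 0.129, -0.105], [0, 0, -0.76]]
    - [0, [0.011, 0.129, -0.13], [0, 0, -0.76]]
    - [0, [0.011, 0.129, -0.133], [0, 0, -0.76]]
    - [0, [0.011, 0.129, -0.133], [0, 0, -0.76]]

```text
clock: 10.4
position: [0.5684, 0.2202, 0.0378]
orientation: [0.996, -0.091, -0.002, 0.0]
wrist_force: [0.4, -0.1, -0.4]
width: 0.0001
```

```bash
python3 snap.py h
```

```text
{'clock': np.float64(10.5), 'joint_pos': array([0.256, 0.608, 1.666, 0.   , 0.865, 2.01 ]), 'position': array([0.57 , 0.221, 0.04 ]), 'wrist_force': array([ 0.002,  0.881, -0.297])}
```

View pics/hside.png

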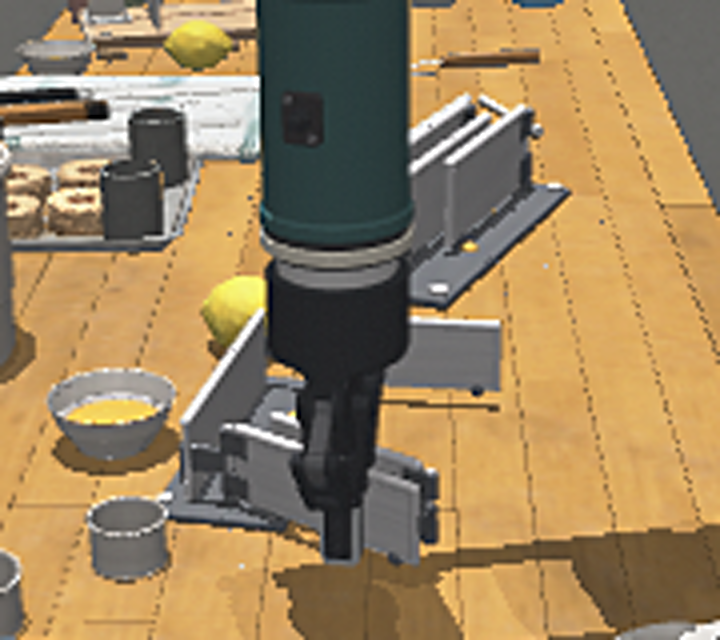

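Request:
jog_arm:
  rows:
    - [0, [-0.007, -0.01, 0], [0, 0, 0]]
    - [0, [-0.012, -0.018, 0], [0, 0, 0]]
    - [0, [-0.018, -0.025, 0], [0, 0, 0]]
    - [0, [-0.024, -0.032, 0], [0, 0, 0]]
    - [0, [-0.03, -0.04, 0], [0, 0, 0]]
    - [0, [-0.036, -0.051, 0], [0, 0, 0]]
    - [0, [-0.041, -0.062, 0], [0, 0, 0]]
    - [0, [-0.045, -0.073, 0], [0, 0, 0]]
    - [0, [-0.048, -0.084, 0], [0, 0, 0]]
    - [0, [-0.049, -0.095, 0], [0, 0, 0]]
    - [0, [-0.05, -0.106, 0], [0, 0, 0]]
    - [0, [-0.049, -0.117, 0], [0, 0, 0]]
    - [0, [-0.047, -0.128, 0], [0, 0, 0]]
    - [0, [-0.044, -0.139, 0], [0, 0, 0]]
    - [0, [-0.041, -0.15, 0], [0, 0, 0]]
    - [0, [-0.035, -0.161, 0], [0, 0, 0]]
    - [0, [-0.028, -0.172, 0], [0, 0, 0]]
    - [0, [-0.02, -0.182, 0], [0, 0, 0]]
    - [0, [-0.011, -0.19, 0], [0, 0, 0]]
    - [0, [-0.011, -0.19, 0], [0, 0, 0]]

```text
clock: 12.5
position: [0.561, 0.0291, 0.0395]
orientation: [0.996, -0.093, 0.001, 0.0]
wrist_force: [-0.0, 0.7, 0.2]
width: -0.0
```

```bash
python3 snap.py i
```

```text
{'clock': np.float64(12.6), 'joint_pos': array([-0.069,  0.559,  1.786,  0.   ,  0.796,  1.686]), 'position': array([0.559, 0.03 , 0.039]), 'wrist_force': array([-0.245, -1.12 , -0.424])}
```

View pics/iside.png

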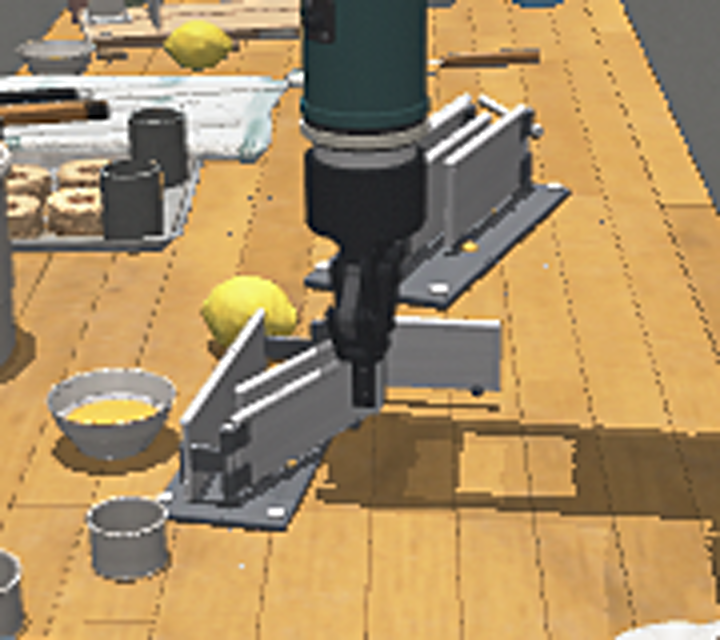

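View pics/itop.png

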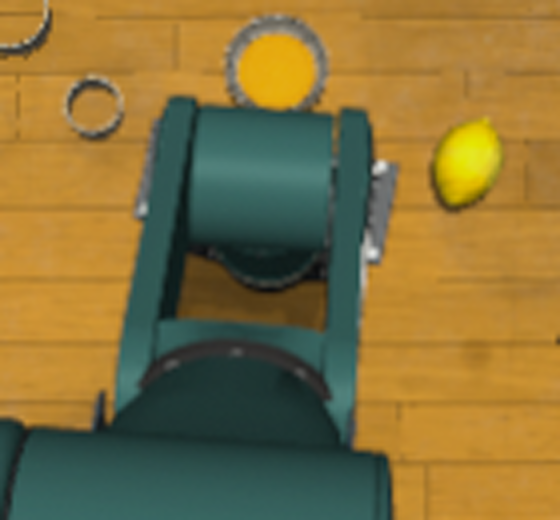

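Request:
jog_arm:
  rows:
    - [0, [0.006, -0.004, 0], [0, 0, 0]]
    - [0, [0.012, -0.008, 0], [0, 0, 0]]
    - [0, [0.018, -0.012, 0], [0, 0, 0]]
    - [0, [0.024, -0.015, 0], [0, 0, 0]]
    - [0, [0.03, -0.018, 0], [0, 0, 0]]
    - [0, [0.033, -0.019, 0], [0, 0, 0]]
    - [0, [0.036, -0.02, 0], [0, 0, 0]]
    - [0, [0.036, -0.02, 0], [0, 0, 0]]

```text
clock: 13.4
position: [0.5946, 0.0104, 0.0392]
orientation: [0.996, -0.092, -0.0, -0.0]
wrist_force: [-1.3, 0.3, 1.3]
width: 0.0001
```

Request:
jog_arm:
  rows:
    - [0, [0.002, 0, 0], [0, 0, 0]]
    - [0, [0.004, -0.001, 0], [0, 0, 0]]
    - [0, [0.004, -0.001, 0], [0, 0, 0]]

```text
clock: 13.7
position: [0.597, 0.0097, 0.0391]
orientation: [0.996, -0.092, -0.002, -0.0]
wrist_force: [-5.2, 0.2, 2.4]
width: 0.0001
```

Request:
jog_arm:
  rows:
    - [0, [0.002, 0, 0], [0, 0, 0]]
    - [0, [0.004, -0.001, 0], [0, 0, 0]]
    - [0, [0.004, -0.001, 0], [0, 0, 0]]

```text
clock: 14.0
position: [0.6027, 0.0084, 0.0392]
orientation: [0.996, -0.092, 0.0, 0.0]
wrist_force: [-1.0, -0.6, 0.3]
width: 0.0003
```

Request:
jog_arm:
  rows:
    - [0, [0.001, 0, 0], [0, 0, 0]]
    - [0, [0.002, 0, 0], [0, 0, 0]]
    - [0, [0.002, 0, 0], [0, 0, 0]]

```text
clock: 14.3
position: [0.6056, 0.0084, 0.0394]
orientation: [0.996, -0.092, 0.001, -0.0]
wrist_force: [0.1, -0.1, -0.9]
width: -0.0002
```

Peak passed; press on to the stop.

Request:
jog_arm:
  rows:
    - [0, [0.001, 0, 0], [0, 0, 0]]
    - [0, [0.002, 0, 0], [0, 0, 0]]
    - [0, [0.002, 0, 0], [0, 0, 0]]

```text
clock: 14.6
position: [0.6068, 0.0085, 0.0393]
orientation: [0.996, -0.092, 0.0, -0.0]
wrist_force: [-1.1, -0.6, 0.2]
width: 0.0002
```

Request:
jog_arm:
  rows:
    - [0, [0.001, 0, 0], [0, 0, 0]]
    - [0, [0.002, 0, 0], [0, 0, 0]]
    - [0, [0.002, 0, 0], [0, 0, 0]]

```text
clock: 14.9
position: [0.6069, 0.0085, 0.0391]
orientation: [0.996, -0.092, -0.002, 0.0]
wrist_force: [-6.2, -0.5, 4.4]
width: -0.0003
```

Request:
jog_arm:
  rows:
    - [0, [0.001, 0, 0], [0, 0, 0]]
    - [0, [0.002, 0, 0], [0, 0, 0]]
    - [0, [0.002, 0, 0], [0, 0, 0]]

```text
clock: 15.2
position: [0.607, 0.0086, 0.0389]
orientation: [0.996, -0.092, -0.003, 0.0]
wrist_force: [-9.3, -1.3, 6.4]
width: 0.0001
```

Request:
jog_arm:
  rows:
    - [0, [0.001, 0, 0], [0, 0, 0]]
    - [0, [0.002, 0, 0], [0, 0, 0]]
    - [0, [0.002, 0, 0], [0, 0, 0]]

```text
clock: 15.5
position: [0.6071, 0.0087, 0.0386]
orientation: [0.996, -0.092, -0.005, 0.0]
wrist_force: [-13.7, -1.9, 10.8]
width: -0.0001
```

Request:
jog_arm:
  rows:
    - [0, [-0.01, 0.001, 0], [0, 0, 0]]
    - [0, [-0.025, 0.003, 0], [0, 0, 0]]
    - [0, [-0.045, 0.003, 0], [0, 0, 0]]
    - [0, [-0.047, 0.003, 0.04], [0, 0, 0]]
    - [0, [-0.047, 0.003, 0.08], [0, 0, 0]]
    - [0, [-0.047, 0.003, 0.12], [0, 0, 0]]

```text
clock: 16.1
position: [0.566, 0.0116, 0.1606]
orientation: [0.996, -0.092, 0.001, -0.0]
wrist_force: [0.2, 0.0, -0.1]
width: 0.0001
```

```bash
python3 snap.py j
python3 - <<'E'
from m import *
p=np.load("p0.npy"); c=np.load("side_l.npy",allow_pickle=True).item()
p[3]=0;p[4]=0; draw(c,p,"pics/jf.png",(205,170,305,245),7)
def fp(s_,r,extra=0):
    q=p.copy();q[5]=s_;M=model(q);d=(M["st"]-M["sh"])[:2]/.125; n=np.array([d[1],-d[0]])
    ang=np.arctan2(n[1],n[0]); t=ang-np.radians(-10.7)
    s=.0035+.011*abs(np.cos(t))+.0145*abs(np.sin(t))+extra
    return M["sh"][:2]+r*d-s*n,np.degrees(ang)
Q=fp(1.65,.105,.03)[0]; print(Q)
for m in(1.65,1.4,1.2,1,.8,.6,.4,.3,.2,.12,.05,0):
    f,a=fp(m,.105); print(m,np.round(f,3),round(a,1),"rel",np.round(f-Q,3))
E
```

```text
{'clock': np.float64(16.2), 'joint_pos': array([-0.102,  0.392,  1.673,  0.   ,  1.064,  1.653]), 'position': array([0.571, 0.011, 0.165]), 'wrist_force': array([ 0.14 ,  0.201, -0.885])}
[ 0.48429834 -0.08476216]
1.65 [ 0.488 -0.055] 83.8 rel [0.003 0.03 ]
1.4 [ 0.489 -0.029] 69.5 rel [0.004 0.056]
1.2 [ 0.494 -0.01 ] 58.0 rel [0.009 0.075]
1 [0.503 0.009] 46.6 rel [0.019 0.094]
0.8 [0.516 0.026] 35.1 rel [0.032 0.111]
0.6 [0.533 0.04 ] 23.6 rel [0.049 0.125]
0.4 [0.553 0.051] 12.2 rel [0.069 0.136]
0.3 [0.564 0.055] 6.4 rel [0.08  0.139]
0.2 [0.575 0.057] 0.7 rel [0.091 0.142]
0.12 [0.585 0.058] -3.9 rel [0.101 0.143]
0.05 [0.593 0.059] -7.9 rel [0.109 0.143]
0 [0.599 0.058] -10.7 rel [0.115 0.143]
```

View pics/jf.png

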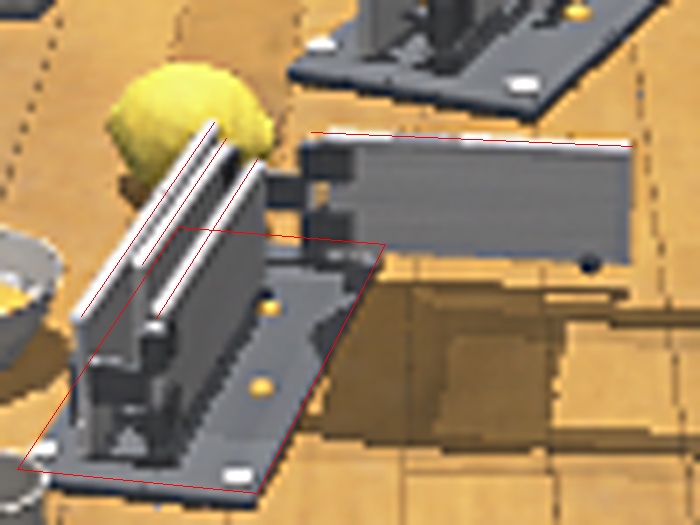

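Request:
jog_arm:
  rows:
    - [0, [-0.03, -0.033, 0], [0, 0, 0]]
    - [0, [-0.06, -0.066, 0], [0, 0, 0]]
    - [0, [-0.087, -0.096, 0], [0, 0, 0]]
    - [0, [-0.087, -0.096, 0], [0, 0, 0]]
    - [0, [-0.087, -0.096, -0.04], [0, 0, 0]]
    - [0, [-0.087, -0.096, -0.08], [0, 0, 0]]
    - [0, [-0.087, -0.096, -0.11], [0, 0, 0]]
    - [0, [-0.087, -0.096, -0.122], [0, 0, 0]]
    - [0, [-0.087, -0.096, -0.122], [0, 0, 0]]

```text
clock: 17.1
position: [0.4781, -0.0839, 0.0358]
orientation: [0.996, -0.092, -0.001, -0.0]
wrist_force: [-0.7, -0.1, 0.4]
width: -0.0002
```

```bash
python3 snap.py k
```

```text
{'clock': np.float64(17.2), 'joint_pos': array([-0.316,  0.495,  1.952,  0.   ,  0.694,  1.438]), 'position': array([ 0.48 , -0.085,  0.038]), 'wrist_force': array([-0.217,  0.309, -0.132])}
```

View pics/kside.png

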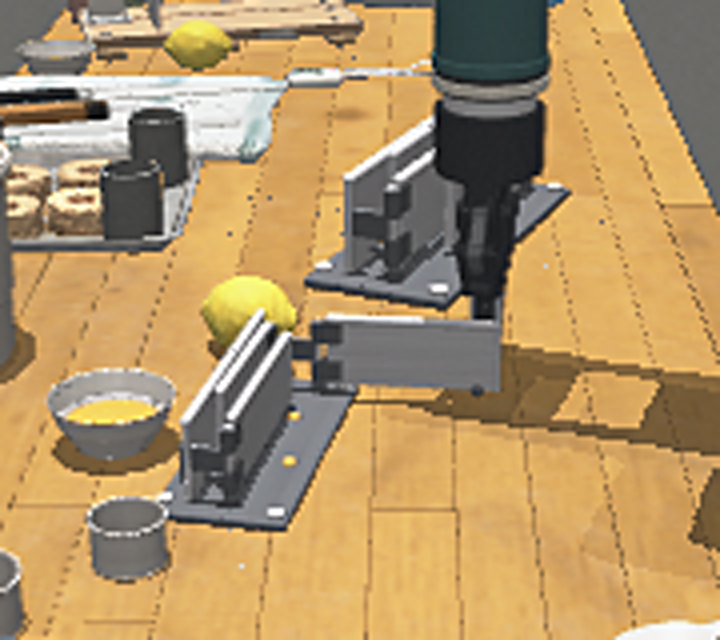

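Request:
jog_arm:
  rows:
    - [0, [0.005, 0.01, 0], [0, 0, 0]]
    - [0, [0.007, 0.02, 0], [0, 0, 0]]
    - [0, [0.008, 0.03, 0], [0, 0, 0]]
    - [0, [0.008, 0.039, 0], [0, 0, 0]]
    - [0, [0.008, 0.048, 0], [0, 0, 0]]
    - [0, [0.009, 0.057, 0], [0, 0, 0]]
    - [0, [0.011, 0.067, 0], [0, 0, 0]]
    - [0, [0.014, 0.077, 0], [0, 0, 0]]
    - [0, [0.018, 0.086, 0], [0, 0, 0]]
    - [0, [0.024, 0.095, 0], [0, 0, 0]]
    - [0, [0.03, 0.103, 0], [0, 0, 0]]
    - [0, [0.037, 0.111, 0], [0, 0, 0]]
    - [0, [0.045, 0.118, 0], [0, 0, 0]]
    - [0, [0.053, 0.125, 0], [0, 0, 0]]
    - [0, [0.063, 0.13, 0], [0, 0, 0]]
    - [0, [0.073, 0.136, 0], [0, 0, 0]]
    - [0, [0.081, 0.138, 0], [0, 0, 0]]
    - [0, [0.081, 0.138, 0], [0, 0, 0]]

```text
clock: 19.0
position: [0.5615, 0.0538, 0.0374]
orientation: [0.996, -0.092, 0.001, -0.0]
wrist_force: [-0.4, -1.4, 0.7]
width: 0.0
```

```bash
python3 snap.py l
```

```text
{'clock': np.float64(19.1), 'joint_pos': array([-0.028,  0.565,  1.782,  0.   ,  0.795,  1.727]), 'position': array([0.56 , 0.053, 0.037]), 'wrist_force': array([-1.313,  0.488,  0.06 ])}
```

View pics/lside.png

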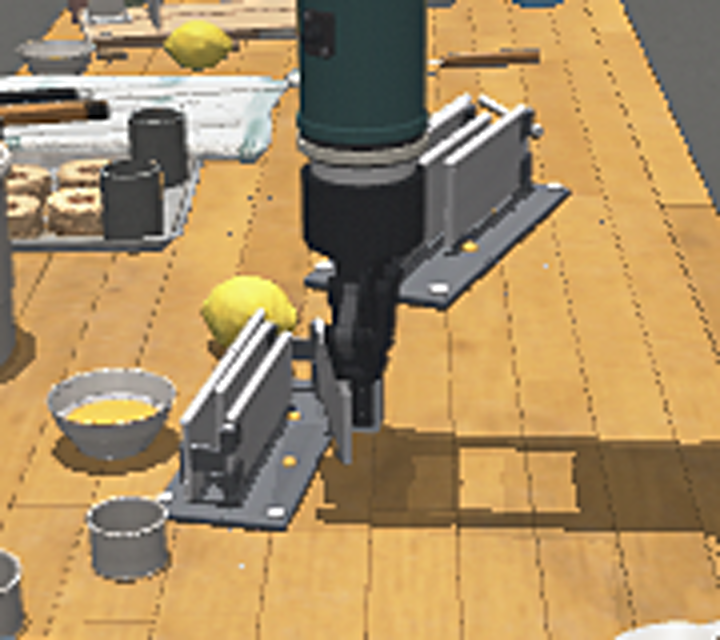

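Request:
jog_arm:
  rows:
    - [0, [0.006, 0.002, 0], [0, 0, 0]]
    - [0, [0.012, 0.003, 0], [0, 0, 0]]
    - [0, [0.018, 0.004, 0], [0, 0, 0]]
    - [0, [0.023, 0.005, 0], [0, 0, 0]]
    - [0, [0.026, 0.005, 0], [0, 0, 0]]
    - [0, [0.029, 0.005, 0], [0, 0, 0]]
    - [0, [0.029, 0.005, 0], [0, 0, 0]]

```text
clock: 19.8
position: [0.5888, 0.0585, 0.0373]
orientation: [0.996, -0.092, -0.0, -0.0]
wrist_force: [-0.9, -0.7, 1.0]
width: 0.0002
```

Request:
jog_arm:
  rows:
    - [0, [0.002, 0, 0], [0, 0, 0]]
    - [0, [0.004, 0, 0], [0, 0, 0]]
    - [0, [0.004, 0, 0], [0, 0, 0]]

```text
clock: 20.1
position: [0.5909, 0.0584, 0.0371]
orientation: [0.996, -0.092, -0.002, 0.0]
wrist_force: [-6.3, -1.0, 2.4]
width: -0.0001
```

Request:
jog_arm:
  rows:
    - [0, [0.002, 0, 0], [0, 0, 0]]
    - [0, [0.004, -0.001, 0], [0, 0, 0]]
    - [0, [0.004, -0.001, 0], [0, 0, 0]]

```text
clock: 20.4
position: [0.5958, 0.0579, 0.0371]
orientation: [0.996, -0.092, -0.001, -0.0]
wrist_force: [-2.2, 1.3, 0.3]
width: -0.0001
```

Request:
jog_arm:
  rows:
    - [0, [0.001, 0, 0], [0, 0, 0]]
    - [0, [0.002, 0, 0], [0, 0, 0]]
    - [0, [0.002, 0, 0], [0, 0, 0]]

```text
clock: 20.7
position: [0.5996, 0.0573, 0.0373]
orientation: [0.996, -0.092, 0.001, -0.0]
wrist_force: [-0.0, 0.1, -0.5]
width: -0.0
```

Request:
jog_arm:
  rows:
    - [0, [0.001, 0, 0], [0, 0, 0]]
    - [0, [0.002, 0, 0], [0, 0, 0]]
    - [0, [0.002, 0, 0], [0, 0, 0]]

```text
clock: 21.0
position: [0.6013, 0.0573, 0.0374]
orientation: [0.996, -0.092, 0.001, -0.0]
wrist_force: [-0.3, 0.4, 0.5]
width: 0.0001
```

Request:
jog_arm:
  rows:
    - [0, [0.001, 0, 0], [0, 0, 0]]
    - [0, [0.002, 0, 0], [0, 0, 0]]
    - [0, [0.002, 0, 0], [0, 0, 0]]

```text
clock: 21.3
position: [0.6021, 0.0574, 0.0372]
orientation: [0.996, -0.092, -0.001, 0.0]
wrist_force: [-3.0, -2.0, 1.5]
width: 0.0
```

Request:
jog_arm:
  rows:
    - [0, [0.001, 0, 0], [0, 0, 0]]
    - [0, [0.002, 0, 0], [0, 0, 0]]
    - [0, [0.002, 0, 0], [0, 0, 0]]

```text
clock: 21.6
position: [0.6022, 0.0575, 0.037]
orientation: [0.996, -0.092, -0.002, 0.0]
wrist_force: [-7.5, -1.1, 5.1]
width: -0.0003
```

Request:
jog_arm:
  rows:
    - [0, [0.001, 0, 0], [0, 0, 0]]
    - [0, [0.002, 0, 0], [0, 0, 0]]
    - [0, [0.002, 0, 0], [0, 0, 0]]

```text
clock: 21.9
position: [0.6022, 0.0576, 0.0368]
orientation: [0.996, -0.092, -0.004, 0.0]
wrist_force: [-11.7, -1.1, 9.8]
width: -0.0
```

Hard stop. Back off, clear the view, and check.

Request:
jog_arm:
  rows:
    - [0, [-0.01, 0, 0], [0, 0, 0]]
    - [0, [-0.03, 0, 0], [0, 0, 0]]
    - [0, [-0.06, 0, 0.01], [0, 0, 0]]
    - [0, [-0.08, 0.02, 0.05], [0, 0, 0]]
    - [0, [-0.1, 0.05, 0.09], [0, 0, 0]]
    - [0, [-0.12, 0.09, 0.13], [0, 0, 0]]
    - [0, [-0.14, 0.13, 0.15], [0, 0, 0]]
    - [0, [-0.15, 0.17, 0.15], [0, 0, 0]]
    - [0, [-0.16, 0.21, 0.15], [0, 0, 0]]
    - [0, [-0.17, 0.25, 0.15], [0, 0, 0]]
    - [0, [-0.18, 0.29, 0.15], [0, 0, 0]]
    - [0, [-0.19, 0.32, 0.15], [0, 0, 0]]
    - [0, [-0.19, 0.32, 0.15], [0, 0, 0]]

```text
clock: 23.2
position: [0.4163, 0.3817, 0.1877]
orientation: [0.996, -0.09, 0.001, -0.002]
wrist_force: [-0.3, -0.5, -0.5]
width: -0.0001
```

```bash
python3 snap.py n
python3 - <<'E'
from m import *
p=np.load("p0.npy"); p[3:]=0
a=np.load("side_l.npy",allow_pickle=True).item(); draw(a,p,"pics/nf.png",(205,170,305,245),7)
a=np.load("top_l.npy",allow_pickle=True).item(); draw(a,p,"pics/nt.png",(190,120,320,210),6)
E
```

```text
{'clock': np.float64(23.3), 'joint_pos': array([ 0.614,  0.361,  1.658, -0.   ,  1.121,  2.367]), 'position': array([0.417, 0.378, 0.187]), 'wrist_force': array([ 0.435, -0.231, -0.895])}
```

View pics/nf.png

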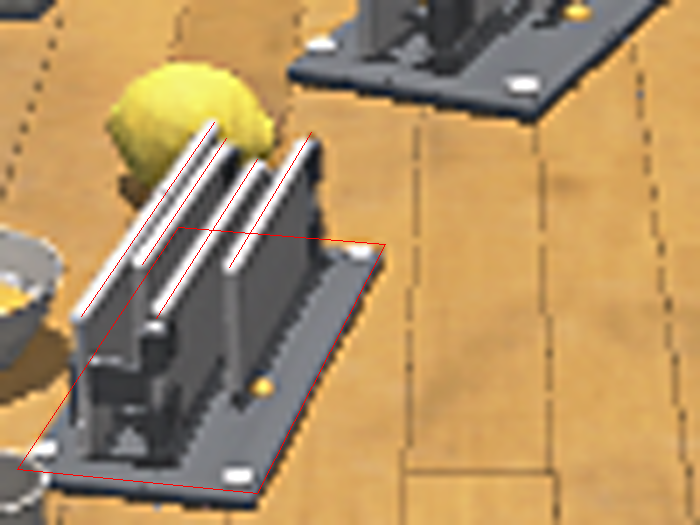

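View pics/nt.png

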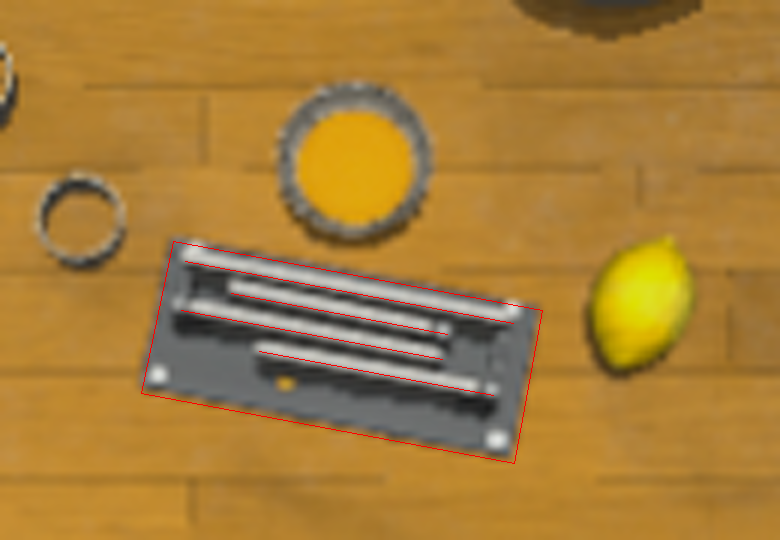

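All three leaves lie parallel to the panel and on the model at 0 rad. The bowl, cutter and lemon have not moved.

```bash
python3 -c "
from bench import bot
print(bot.job_done())"
```

```text
the job is handed in; nothing more can be done
None
```

The small splash guard is folded away. With closed fingers I pushed the end leaf onto the middle leaf, both onto the back panel, then the side leaf over them. I handed the job in at about 23 s of the 58 s allowed; it gave no verdict.

- **Catches:** each leaf showed a resistance peak of about 5–7 N, then a drop, then a hard stop. I pressed each one no further than about 22 N on the wrist reading, well under the 50 N limit.
- **Final pictures:** with the arm backed off, both cameras show all three leaves lying on the 0 rad model to within about 1 pixel (roughly 3 mm). This agrees with the forces.
- **Things standing around:** the bowl, cutter and lemon are where they were. I did not re-measure the spoon and brush at the end; the arm only passed well above them and never touched them.

No check failed or disagreed.

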